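# Lock the gel former in the casting jig and pull-test it

## Robot

A 6-joint arm with a two-finger parallel gripper is mounted at the origin on a cart in front of the work surface, level with it; the furniture and walls round the work are solid. World frame = base frame: x ahead of the robot, y to its left, z up, the work surface at z = 0. Lengths are in m, angles in rad, forces in N, time in s.
With the tool pointing down it reaches from about 0.325 to 0.775 m from the base axis. Payload 5.5 kg.
Tool frame: the origin (TCP) lies at the very end of the fingers, on their centre line; the grasp point (between the pads) lies ctrl.grip_depth behind it (ctrl.grip_depth is the distance from the TCP to the grasp point, in m); z points along the fingers, y is the line along which they close (so a half turn about z gives the same grasp; the last joint's range is limited). The gripper opens to 88 mm and grips with 3 to 60 N. Pads are 20 mm wide; open, the fingers measure 115 mm over their backs; the gripper's body (75 mm by 178 mm) begins 61 mm behind the grasp point.
Start: joints at [1.139, 0.091, 1.231, -0, 1.82, -0.057], TCP at [0.22, 0.558, 0.186] pointing down, gripper open.
Joint ranges: [-2.87, 2.87], [-0.86, 2.18], [0.17, 2.46], [-1.51, 4.65], [0.06, 2.69], [-2.65, 2.65]. Speed limits (rad/s): [2.57, 2.57, 3.01, 3.14, 3.14, 3.14].

## Interface

Orientations are given as a unit quaternion [w, x, y, z].
In Python, from bench import telemetry, eyes, ctrl gives the robot as it stands.
- The arm moves only by the tool play_rows, never from a script. Its argument "plan" is text: rows parted by semicolons, each of 6 numbers parted by spaces: the shift along the tool's x, y, z in m, then the turn, a rotation vector about the tool's x, y, z in rad. In form: tx ty tz wx wy wz; .... A call has 1 to 10 rows; each row is the pose to reach, as a shift and turn from the pose commanded when the call began, along the tool's axes at that moment; what a row does not reach only later rows make up. A row lasts 1/10 s, in which the tool goes at most 50 mm and 8.59 degrees, less where a joint would pass 70% of its speed; a pose out of reach is approached as far as the arm can. A call with a gripper value outside its range is refused whole. "gripper" is the opening, from 0 (shut) to 1 (fully open), set as the call begins (left out, the last holds). The fingers move at their own pace and stop on an object; "force" is the grip in N (left out, the last holds). Time passes only in rows, so rows that repeat a pose let the fingers close. It gives the time, the measured TCP pose, the force, the opening and the grip force at its end, in the units of the state.
- telemetry.observe(): the state, without advancing time (a new reading comes with each control period).
- eyes.get_image(name): name is "side" or "top"; returns a dict with "image" (480x640x3 uint8, blue, green, red), "intrinsics" (3x3 intrinsics, pixels), "world_to_cam" (4x4, takes a point from world to camera coordinates). Camera axes: x right, y up, looking along -z (the intrinsics and any distortion apply to the point x, -y, -z); pixel columns grow to the right and rows downward; lengths in m; the calibration is good to about 2 mm. A picture is of the moment at which its call begins. There is no depth.
- ctrl.job_done(): hands the job in; it is judged then, once.
The state is a dict: "time": time; "qpos": joint angles; "dq": joint speeds; "joint_efforts": joint torques, N m; "tcp_pos": TCP position; "orientation": TCP orientation; "ft_force": force on the tool from outside, world axes, zero at the start; "ft_torque": the same for the moment, N m; "grip_width": finger opening in m; "finger_force": force on a finger pad.
Only numpy, scipy, OpenCV 4.12 (cv2) and the standard library are available. Lean on these libraries where they do the work, as an engineer would, in place of code of your own. Each camera call takes 0.05 s, during which the arm holds its last target. There are 200 camera calls.

## Task

Push the red handle of the toggle clamp over, past its over-centre point and fully down, so that the forked arm locks over the blue gel former in the casting jig. Then take the former by its black knob and pull straight up with about 11 N for a second (enough to prove the clamp holds it, never as much as 20 N), ease it back fully home and let go, leaving the clamp locked and the things around undisturbed.

Things in the scene. Friction and masses are not known exactly. Their poses are not given: they have to be found in the camera images.
- jig: Fixed casting jig: aluminium plate 90 (x) x 200 (y) x 12 mm on the bench; origin on its underside, 95 mm from its +y end. A grey open nest (walls to 30 mm above the bench) at its +y end holds the former; the toggle clamp is bolted on towards -y. The handle's hinge pin is parallel to jig x, at x = 0, y = -70 mm, 82 to 87 mm above the bench (varies). All turns with the jig's yaw.
- former_knob (a point): Grasp point of the loose blue former: middle of its black pull knob, 70 mm above the bench when home (jig x = 0, y = +55 mm). Knob 24 (x) x 16 mm (y), from the shoulder at 42 mm to 96 mm above the bench; its top 6 mm is a head 28 x 24 mm. Grasp from above, closing along jig y, between the clamp's prongs; 60 mm free on the clamp's side of the knob's middle, more on the other.
- former_foot (a point): Centre of the underside of the same former; 12 mm above the bench when fully home. Blue block 70 (x) x 46 (y) x 30 mm with the knob on top, 0.08 to 0.17 kg in all, 1 to 1.5 mm of sideways play in the nest.
- handle_grip (a point): Point on the centreline of the red clamp handle, 80 mm from the hinge pin; the handle ends 98 mm from the pin, its red grip is 20 mm (x) x 16 mm thick. At the start the handle stands upright, so this point is straight above the pin.
- clamp_handle (a joint): Clamp handle: 0 = upright (open), 1.57 rad = down at its stop, level towards jig -y (locked). Push it from the former's side towards -y, then down. A spring returns it to 0 until about 1.37 rad; past that it snaps to the stop and stays. Takes up to about 5 N at handle_grip. Meanwhile the forked arm, raised at first, comes down over the former.
- tube_rack: Orange microtube rack, 110 x 73 x 49 mm, bystander; origin centre of underside.
- timer: White bench timer with red buttons, 66 x 66 x 18 mm, bystander; origin centre of underside.
- petri: Beige petri dish, 91 mm across, 14 mm high, bystander; origin centre of underside.
- comb: Black gel comb, 12 x 160 x 30 mm, bystander; origin centre of underside.
- tip_rack_1: Dark blue pipette tip rack, 122 x 85 x 66 mm, bystander; origin centre of underside.
- pads_mid (a point): Point between the two rubber pads under the forked arm, level with their undersides; pads 12 mm across, 25 mm either side along jig x. Locked, it is on the knob's axis, 1 to 7 mm above the former's shoulder (varies): the former first rises freely by that much, then meets the pads. Prongs, locked: along y, 21 to 29 mm either side of the knob's middle, 55 to 71 mm above the bench.
- clamp_pads: The same pair of rubber pads as one part, origin on the arm's own pin (jig y = -25 mm), y along the arm. They are sprung: under the locked clamp they give way upwards about 1 mm per 2.7 N (both together), up to some 8 mm.
- notebook: Dark blue notebook, 210 x 150 x 12 mm, bystander; origin centre of underside.
- marker: Black-capped marker lying down, 143 mm long, 14 mm thick, bystander; origin centre of underside.
- beaker: Grey clear plastic beaker, 72 mm across, 90 mm high, bystander; origin centre of underside.
- tape_roll: Green tape roll, 64 mm across, 13 mm high, bystander; origin centre of underside.

How it is judged:
On the way, in this order (a step that is already met when the one before it is completed fails the run):
1. the clamp handle is past over-centre and down (within 0.08 rad of its stop) with the former still home (foot less than 2.5 mm up) (value of joint clamp_handle above 1.49 rad and z of former_foot in the frame of jig below 0.0145 m), for 0.2 s.
2. gripped by the fingers, the former is pulled up against the locked clamp with 7 to 16 N for half a second (contact force between clamp_pads and former between 7 and 16 N and contact force between the fingers and former above 1 N and value of joint clamp_handle above 1.49 rad), for 0.5 s.
At the end, for the whole second after the job is handed in: The clamp is locked (handle within 0.08 rad of its stop) and the former stands fully home in its nest (foot within 2 mm of its seat, upright within 0.06 rad), let go (value of joint clamp_handle above 1.49 rad and z of former_foot in the frame of jig between 0.01 and 0.014 m and angle between former_knob's own z axis and vertical below 0.06 rad and contact force between the fingers and former below 0.1 N); the robot touches nothing.
It fails at once if the former presses on the clamp pads with more than 20 N (contact force between clamp_pads and former above 20 N).
It fails at once if the former is lifted more than 15 mm from its seat (z of former_foot in the frame of jig above 0.027 m).
It fails at once if a bystander (any other loose thing listed) is moved more than 20 mm (distance of any of tube_rack, timer, petri, comb, tip_rack_1, notebook, marker, beaker, tape_roll from where it was at the start of the episode above 0.02 m).
It also fails if it takes over 61 s, if anything falls off the work surface, if the arm or the gripper's body presses on something with over 40 N, if the wrist force passes 120 N, or if a joint passes its speed limit or range.

## Working session

There is one attempt and no reset: what is moved stays moved. The work goes in short steps, Python scripts to look and compute and a tool call to move; the robot and the scene stay as the last step left them, time stands still between calls to the robot, and variables do not carry over. Pictures are saved under pics/ and viewed, at most 10 in all, crops included, and the job is handed in when it is done.

Besides the shell and the picture viewer there is one more tool, called after "Request:" as name(argument=value, ...) on one line, values as JSON. play_rows: Moves the arm, as the interface text tells. Its arguments: {"type":"object","properties":{"plan":{"type":"string"},"gripper":{"type":"number"},"force":{"type":"number"}},"required":["plan"]}

```bash
mkdir -p pics; ls; python3 - <<'E'
from bench import telemetry, eyes, ctrl
import cv2
print(telemetry.observe(), ctrl.grip_depth)
for n in("side","top"):
    r=eyes.get_image(n); cv2.imwrite(f"pics/{n}0.png",r["image"]); print(n,r["intrinsics"],r["world_to_cam"],[k for k in r])
E
```

```text
pics
{'time': 0.0, 'qpos': array([ 1.13930284e+00,  9.18108746e-02,  1.23185000e+00,  3.04798444e-06,
        1.81975675e+00, -5.67175919e-02]), 'dq': array([-0.00094492, -0.00063592,  0.00093263, -0.00036028,  0.00250625,
       -0.00026397]), 'joint_efforts': array([ 2.13454550e-03, -4.46458340e+01, -4.06444645e+01,  6.99885213e-02,
        2.93584890e-02, -2.30587302e-04]), 'tcp_pos': array([0.21950529, 0.558038  , 0.18535591]), 'orientation': array([-2.21970994e-04,  1.86292763e-01,  9.82493854e-01, -8.85077644e-04]), 'ft_force': array([ 0.24928009, -0.18764874, -0.31124588]), 'ft_torque': array([ 0.00935584, -0.00991787, -0.02795574]), 'finger_force': 0.0, 'grip_width': 0.08820996104820164} 0.0187
side [[597.70596876   0.         333.65744986]
 [  0.         597.70596876 234.00883333]
 [  0.           0.           1.        ]] [[ 0.87991363 -0.47498621 -0.01183635 -0.50412492]
 [ 0.26893456  0.47735608  0.83654371 -0.24444477]
 [-0.39169657 -0.73926942  0.54777233 -1.33790252]
 [ 0.          0.          0.          1.        ]] ['image', 'intrinsics', 'world_to_cam']
top [[514.34258564   0.         320.57973546]
 [  0.         514.34258564 242.37051543]
 [  0.           0.           1.        ]] [[-2.55379166e-02 -9.99673247e-01  1.10205473e-03  1.64819195e-02]
 [ 9.97947418e-01 -2.54290354e-02  5.87734153e-02 -5.91437173e-01]
 [-5.87261867e-02  2.60074326e-03  9.98270740e-01 -1.58939313e+00]
 [ 0.00000000e+00  0.00000000e+00  0.00000000e+00  1.00000000e+00]] ['image', 'intrinsics', 'world_to_cam']
```

View pics/side0.png

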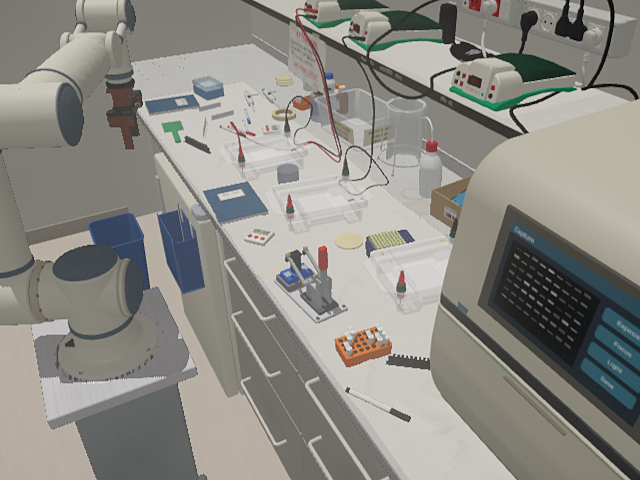

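View pics/top0.png

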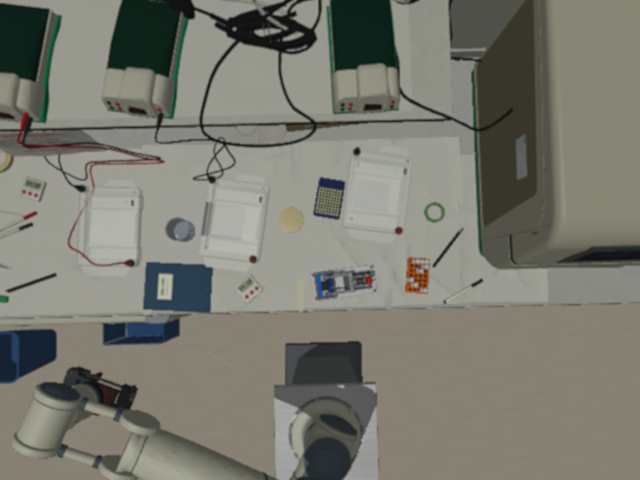

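The side view shows the jig at about (310,280), with the red handle upright at (322,258). In the top view it is at (345,282), with the former on the left (+y) and the handle at (369,281).

```bash
python3 - <<'E'
import cv2,numpy as np
t=cv2.imread("pics/top0.png");s=cv2.imread("pics/side0.png")
a=cv2.resize(t[255:310,300:390],None,fx=8,fy=8,interpolation=cv2.INTER_CUBIC)[:440]
a=cv2.resize(t[258:308,305:385],(640,400),interpolation=cv2.INTER_CUBIC)
cv2.imwrite("pics/tc.png",a)
cv2.imwrite("pics/sc.png",cv2.resize(s[235:330,260:360],(600,570),interpolation=cv2.INTER_CUBIC))
E
cat > h.py <<'E'
import numpy as np
C={"side":(np.array([[597.70596876,0,333.65744986],[0,597.70596876,234.00883333],[0,0,1]]),np.array([[0.87991363,-0.47498621,-0.01183635,-0.50412492],[0.26893456,0.47735608,0.83654371,-0.24444477],[-0.39169657,-0.73926942,0.54777233,-1.33790252]])),
"top":(np.array([[514.34258564,0,320.57973546],[0,514.34258564,242.37051543],[0,0,1]]),np.array([[-2.55379166e-02,-9.99673247e-01,1.10205473e-03,1.64819195e-02],[9.97947418e-01,-2.54290354e-02,5.87734153e-02,-5.91437173e-01],[-5.87261867e-02,2.60074326e-03,9.98270740e-01,-1.58939313]]))}
def ray(n,u,v):
    K,T=C[n];d=np.linalg.inv(K)@[u,v,1];d=d*[1,-1,-1];R=T[:,:3]
    return -R.T@T[:,3],R.T@d
def onz(n,u,v,z):
    o,d=ray(n,u,v);return o+d*(z-o[2])/d[2]
def proj(n,p):
    K,T=C[n];q=T[:,:3]@np.asarray(p)+T[:,3];q=K@(q*[1,-1,-1]);return q[:2]/q[2]
E
```

```text
(no output)
```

View pics/tc.png

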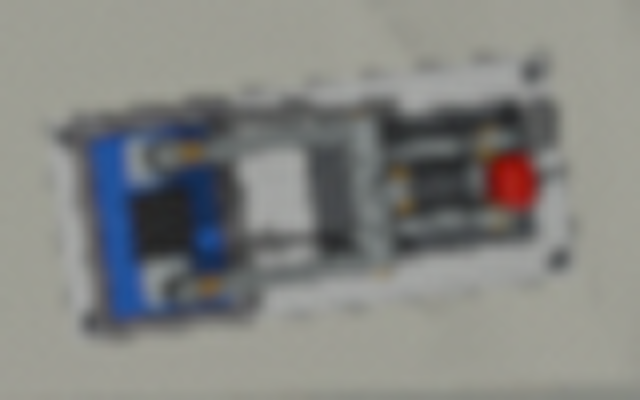

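View pics/sc.png

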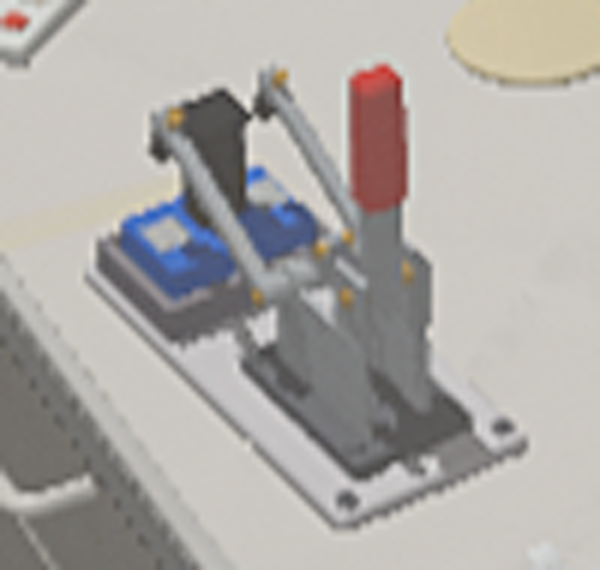

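```bash
python3 - <<'E'
from h import *
import cv2
T=lambda x,y:(x/8+305-.44,y/8+258-.44); S=lambda x,y:(x/6+260-.42,y/6+235-.42)
k=onz("top",*T(162,222),.096);h=onz("top",*T(513,180),.183)
print("knob",k,"handle",h)
print("side knob",onz("side",*S(218,103),.096),"handle",onz("side",*S(378,75),.183))
d=k-h;print("dist",np.hypot(*d[:2]),"yaw of jig y:",np.degrees(np.arctan2(d[1],d[0]))-90)
c=[onz("top",*T(*p),.012) for p in[(62,130),(92,330),(572,262),(540,65)]]
for p in c:print(p)
e=(c[0]+c[1]-c[2]-c[3])/2;print("plate yaw",np.degrees(np.arctan2(e[1],e[0]))-90,np.hypot(*e[:2]))
b=cv2.imread("pics/top0.png").astype(int);B,G,R=b[...,0],b[...,1],b[...,2]
m=(R>120)&(G<70)&(B<80);m[:,:360]=0;m[:,380:]=0;m[:260]=0;m[295:]=0
ys,xs=np.nonzero(m);print("red",xs.mean(),ys.mean(),T(513,180),onz("top",xs.mean(),ys.mean(),.183))
b=cv2.imread("pics/side0.png").astype(int);B,G,R=b[...,0],b[...,1],b[...,2]
m=(R>100)&(G<90)&(B<90);m[:,:312]=0;m[:,332:]=0;m[:240]=0;m[275:]=0
ys,xs=np.nonzero(m);print("side red",xs.mean(),ys.min(),ys.max())
E
```

```text
knob [ 0.4596    -0.0076581  0.096    ] handle [ 0.47321576 -0.12964066  0.183     ]
side knob [ 0.46465271 -0.00875139  0.096     ] handle [ 0.47398373 -0.13624432  0.183     ]
dist 0.12274011565665888 yaw of jig y: 6.369023370388447
[0.49431195 0.02970872 0.012     ]
[0.41632479 0.01994535 0.012     ]
[ 0.43790494 -0.16771373  0.012     ]
[ 0.51488837 -0.15765551  0.012     ]
plate yaw 6.413724197938805 0.1886926525816271
red 368.9259259259259 280.4074074074074 (368.685, 280.06) [ 0.47223242 -0.13028259  0.183     ]
side red 322.72192513368987 246 269
```

Request:
play_rows(plan="-0.471 -0.517 -0.035 0 0 -0.489;-0.471 -0.517 -0.035 0 0 -0.489;-0.471 -0.517 -0.035 0 0 -0.489;-0.471 -0.517 -0.035 0 0 -0.489;-0.471 -0.517 -0.035 0 0 -0.489;-0.471 -0.517 -0.035 0 0 -0.489;-0.471 -0.517 -0.035 0 0 -0.489;-0.471 -0.517 -0.035 0 0 -0.489;-0.471 -0.517 -0.035 0 0 -0.489;-0.471 -0.517 -0.035 0 0 -0.489", gripper=0, force=20)

```text
time: 1.1
tcp_pos: [0.3967, 0.0921, 0.2112]
orientation: [0.0, -0.057, 0.998, 0.0]
ft_force: [0.7, -0.3, -0.3]
grip_width: 0.0113
finger_force: 0.0
```

```bash
cat > st.py <<'E'
import sys
from h import *
from scipy.spatial.transform import Rotation as Ro
from bench import telemetry
YAW=np.radians(6.5); KN=np.array([.462,-.008]); JX=np.array([np.cos(YAW),np.sin(YAW)]);JY=np.array([-np.sin(YAW),np.cos(YAW)])
O=KN-.055*JY
def state():
    s=telemetry.observe();w,x,y,z=s["orientation"];R=Ro.from_quat([x,y,z,w]).as_matrix()
    p=s["tcp_pos"];q=p[:2]-O
    print("t",round(s["time"],2),"tcp",p.round(4),"jig xy",(q@JX).round(4),(q@JY).round(4),"ytool deg",np.degrees(np.arctan2(R[1,1],R[0,1])).round(2),"zt",R[:,2].round(3),"F",s["ft_force"].round(2),"w",round(s["grip_width"],4),"ff",round(s["finger_force"],2),"q",s["qpos"].round(2))
    return s,R
def go(jx,jy,z):  # tool-frame shift to jig point
    s,R=state();t=np.r_[O+jx*JX+jy*JY,z]; print("shift",(R.T@(t-s["tcp_pos"])).round(4))
if __name__=="__main__":
    if len(sys.argv)>3: go(*map(float,sys.argv[1:4]))
    else: state()
E
python3 st.py 0 -.033 .2
```

```text
t 1.1 tcp [0.3967 0.0921 0.2112] jig xy -0.0535 0.1619 ytool deg 96.56 zt [ 0.  0. -1.] F [ 0.72 -0.29 -0.35] w 0.0113 ff 0.0 q [ 0.14 -0.42  1.64  0.    1.92 -1.54]
shift [-0.0533 -0.1949  0.0112]
```

Request:
play_rows(plan="-0.053 -0.195 0.011 0 0 0;-0.053 -0.195 0.011 0 0 0;-0.053 -0.195 0.011 0 0 0;-0.053 -0.195 0.011 0 0 0;-0.053 -0.195 0.011 0 0 0;-0.053 -0.195 0.011 0 0 0;-0.053 -0.195 0.011 0 0 0")

```text
time: 1.8
tcp_pos: [0.4713, -0.0929, 0.2003]
orientation: [-0.0, -0.057, 0.998, 0.0]
ft_force: [0.2, 1.2, -0.3]
grip_width: 0.0003
finger_force: 0.0
```

```bash
python3 st.py 0 -.033 .155; python3 - <<'E'
from bench import eyes
import cv2
s=eyes.get_image("side")["image"];t=eyes.get_image("top")["image"]
a=cv2.resize(s[220:325,265:365],(400,420),interpolation=cv2.INTER_CUBIC);b=cv2.resize(t[245:315,305:372],(400,420),interpolation=cv2.INTER_CUBIC)
cv2.imwrite("pics/c1.png",cv2.hconcat([a,b]))
E
```

```text
t 1.8 tcp [ 0.4713 -0.0929  0.2003] jig xy -0.0004 -0.0304 ytool deg 96.58 zt [-0.     0.001 -1.   ] F [ 0.17  1.17 -0.27] w 0.0003 ff 0.0 q [-0.27 -0.23  1.51  0.    1.86 -1.95]
shift [-0.0004 -0.0026  0.0453]
```

View pics/c1.png

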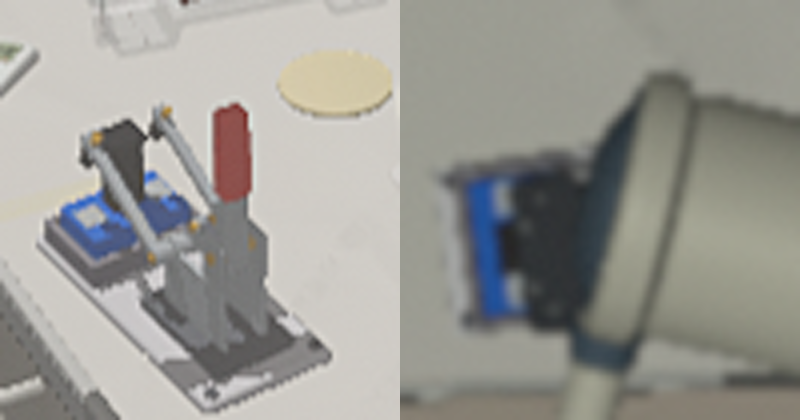

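The left crop (side view) shows the handle at (232,150) but no gripper. The top crop shows the gripper over the jig. I'll check where the TCP projects in the side view.

```bash
python3 - <<'E'
from h import *
from bench import eyes
import cv2
print(proj("side",[.4713,-.0929,.2]),proj("side",[.473,-.132,.183]))
for n in("side","top"):
    r=eyes.get_image(n);print(np.abs(r["world_to_cam"][:3]-C[n][1]).max());cv2.imwrite(f"pics/{n}2.png",r["image"])
E
```

```text
[312.46518301 231.66721036] [321.30346301 246.25845502]
4.85157496295241e-09
3.1971409963915676e-09
```

View pics/side2.png

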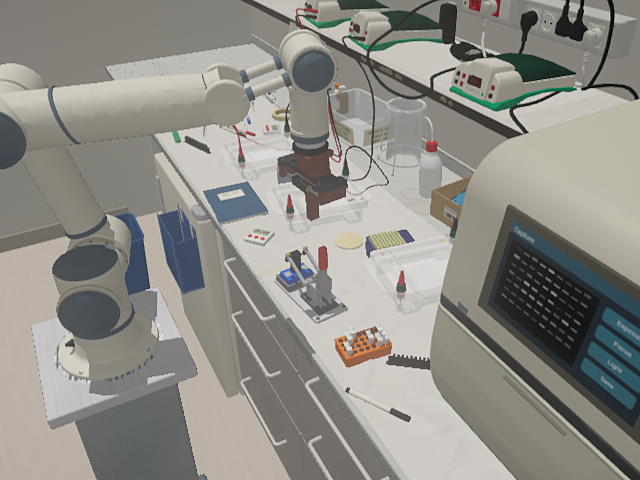

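```bash
python3 - <<'E'
from h import *
import cv2
print(proj("side",[.2195,.558,.1854]),proj("side",[.2195,.558,.2854]))
a=cv2.imread("pics/side0.png")[70:170,80:170];b=cv2.imread("pics/side2.png")[140:280,265:365]
cv2.imwrite("pics/c2.png",cv2.hconcat([cv2.resize(a,(378,420)),cv2.resize(b,(300,420))]))
E
```

```text
[134.44203347 152.68338249] [127.5256444  120.27051398]
```

View pics/c2.png

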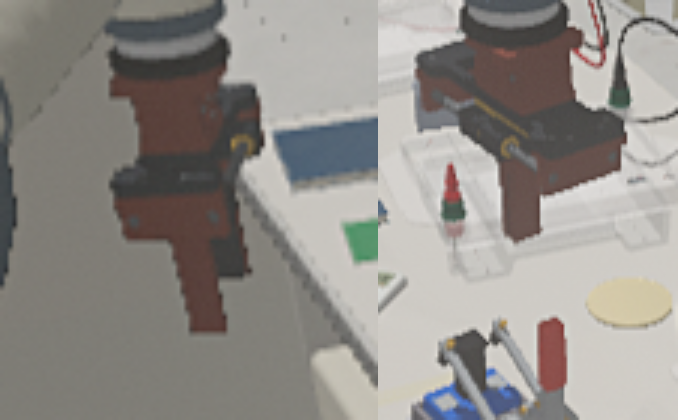

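The side view shows fingertips at about (313,219), roughly 12 px above the projected TCP. The drawn fingers may end short of the TCP, so I'll start low on the handle and check by contact.

Request:
play_rows(plan="0 -0.003 0.03 0 0 0;0 -0.003 0.055 0 0 0;0 -0.003 0.055 0 0 0;0 -0.013 0.055 0 0 0;0 -0.018 0.055 0 0 0;0 -0.023 0.055 0 0 0;0 -0.03 0.055 0 0 0;0 -0.036 0.055 0 0 0;0 -0.04 0.055 0 0 0;0 -0.04 0.055 0 0 0")

```text
time: 3.0
tcp_pos: [0.4767, -0.1343, 0.1467]
orientation: [0.001, -0.057, 0.998, -0.0]
ft_force: [-0.5, 0.6, 5.6]
grip_width: 0.0008
finger_force: 2.8
```

```bash
cat > hd.py <<'E'
from st import *
from bench import eyes
import cv2,sys
zh=.085
P=np.r_[O-.070*JY,zh]
im=eyes.get_image("side")["image"]
if len(sys.argv)>1: cv2.imwrite(sys.argv[1],im)
b=im.astype(int);B,G,R=b[...,0],b[...,1],b[...,2]
m=((R>100)&(R>2.2*G)&(R>2.2*B)).astype(np.uint8);m[:235]=0;m[320:]=0;m[:,:295]=0;m[:,365:]=0
ys,xs=np.nonzero(m);print("red n",len(xs),"centroid",xs.mean().round(1),ys.mean().round(1),"bbox",xs.min(),xs.max(),ys.min(),ys.max())
for th in np.arange(0,1.61,.2):
    e=[P+np.r_[-JY*np.sin(th),np.cos(th)]*r for r in(.072,.098)]
    print(th.round(1),proj("side",e[0]).round(1),proj("side",e[1]).round(1))
state()
E
python3 hd.py pics/s3.png
```

```text
red n 11 centroid 328.5 259.2 bbox 328 329 251 268
0.0 [322.9 255.5] [322.6 245.9]
0.2 [326.5 259. ] [327.6 250.7]
0.4 [330.  263.5] [332.5 256.8]
0.6 [333.3 268.8] [337.  264.1]
0.8 [336.2 274.6] [341.  272.1]
1.0 [338.6 280.6] [344.3 280.5]
1.2 [340.3 286.7] [346.7 288.9]
1.4 [341.3 292.5] [348.2 296.9]
1.6 [341.6 297.8] [348.5 304.2]
t 3.05 tcp [ 0.4767 -0.1342  0.1467] jig xy 0.0003 -0.072 ytool deg 96.51 zt [ 0.002 -0.001 -1.   ] F [-0.48  1.65  5.43] w 0.0004 ff 2.81 q [-0.34 -0.2   1.58  0.    1.76 -2.03]
```

```bash
python3 - <<'E'
import cv2
b=cv2.imread("pics/s3.png")[190:320,265:375];cv2.imwrite("pics/c3.png",cv2.resize(b,(506,598),interpolation=cv2.INTER_CUBIC))
E
```

```text
(no output)
```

View pics/c3.png

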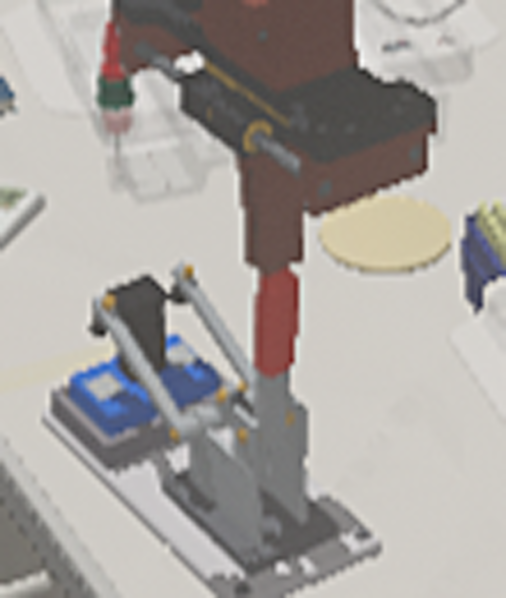

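The crop shows the closed fingers standing on top of the upright handle (tip at about (275,265) in the crop), and Fz is +5.5 N. So the true fingertips sit about 36 mm above the reported TCP. I'll retreat and apply that offset.

Request:
play_rows(plan="0 0 -0.02 0 0 0;0 0.04 -0.02 0 0 0;0 0.04 -0.02 0 0 0;0 0.04 0.021 0 0 0;0 0.04 0.021 0 0 0;0 0.022 0.021 0 0 0;0 0.012 0.021 0 0 0;0 0.002 0.021 0 0 0;0 0.001 0.022 0 0 0;0 0.001 0.022 0 0 0")

```text
time: 4.05
tcp_pos: [0.4762, -0.1328, 0.124]
orientation: [0.0, -0.057, 0.998, -0.0]
ft_force: [-0.8, 1.3, 2.5]
grip_width: 0.0007
finger_force: 0.9
```

```bash
python3 hd.py pics/s4.png
```

```text
red n 8 centroid 330.2 260.4 bbox 329 331 252 269
0.0 [322.9 255.5] [322.6 245.9]
0.2 [326.5 259. ] [327.6 250.7]
0.4 [330.  263.5] [332.5 256.8]
0.6 [333.3 268.8] [337.  264.1]
0.8 [336.2 274.6] [341.  272.1]
1.0 [338.6 280.6] [344.3 280.5]
1.2 [340.3 286.7] [346.7 288.9]
1.4 [341.3 292.5] [348.2 296.9]
1.6 [341.6 297.8] [348.5 304.2]
t 4.1 tcp [ 0.4762 -0.1325  0.124 ] jig xy 0.0 -0.0703 ytool deg 96.52 zt [ 0.001 -0.    -1.   ] F [-0.54  1.38  0.93] w 0.0008 ff 0.73 q [-0.34 -0.2   1.62  0.    1.72 -2.02]
```

```bash
cat > red.py <<'E'
import cv2,numpy as np,sys
for f in sys.argv[1:]:
    im=cv2.imread(f);h=cv2.cvtColor(im,cv2.COLOR_BGR2HSV).astype(int)
    m=((h[...,0]<8)|(h[...,0]>172))&(h[...,1]>115)&(h[...,2]>75)
    m=m.astype(np.uint8);m[:200]=0;m[325:]=0;m[:,:300]=0;m[:,370:]=0
    n,l,s,c=cv2.connectedComponentsWithStats(m)
    print(f,[(s[i].tolist(),c[i].round(1).tolist()) for i in range(1,n) if s[i,4]>15])
    for i in range(1,n):
        if s[i,4]>40:
            p=np.argwhere(l==i)[:,::-1].astype(np.float32);print(cv2.minAreaRect(p))
    print(h[240:275:4,326].tolist())
E
python3 red.py pics/side0.png pics/s3.png pics/s4.png
```

```text
pics/side0.png [([319, 246, 9, 24, 128], [322.2, 257.4])]
((323.0, 257.5), (8.0, 23.0), 0.0)
[[20, 11, 204], [23, 10, 204], [1, 171, 157], [2, 135, 130], [2, 124, 134], [2, 120, 136], [3, 122, 136], [2, 114, 125], [105, 5, 109]]
pics/s3.png [([321, 249, 9, 22, 171], [324.9, 259.6])]
((325.0, 259.5), (21.0, 8.0), 90.0)
[[6, 65, 102], [6, 63, 101], [3, 104, 118], [1, 125, 141], [2, 122, 138], [1, 122, 136], [2, 121, 137], [3, 126, 138], [90, 13, 120]]
pics/s4.png [([322, 251, 11, 22, 169], [326.6, 261.3])]
((326.41888427734375, 261.4864807128906), (8.877545356750488, 21.536266326904297), 9.462322235107422)
[[6, 66, 100], [5, 63, 102], [5, 63, 102], [2, 129, 138], [1, 127, 144], [2, 123, 139], [2, 123, 139], [1, 122, 136], [1, 103, 131]]
```

```bash
python3 - <<'E'
import cv2,numpy as np
from h import proj
for f,p in(("side2",[.4713,-.0929,.2]),("s3",[.4767,-.1343,.1467]),("s4",[.4762,-.1328,.124])):
    h=cv2.cvtColor(cv2.imread(f"pics/{f}.png"),cv2.COLOR_BGR2HSV).astype(int)
    m=(h[...,0]<12)&(h[...,1]>45)&(h[...,1]<100)&(h[...,2]<125)
    u,v=proj("side",p);print(f,u.round(1),v.round(1))
    for c in range(int(u)-7,int(u)+8):
        r=np.nonzero(m[195:275,c])[0]; print(c,r.max()+195 if len(r) else None,end="; ")
    print([proj("side",np.add(p,[0,0,d])).round(1).tolist() for d in(.02,.03,.04)])
E
```

```text
side2 312.5 231.7
305 None; 306 201; 307 217; 308 217; 309 218; 310 219; 311 220; 312 219; 313 219; 314 218; 315 218; 316 218; 317 217; 318 217; 319 204; [[312.2, 224.1], [312.0, 220.3], [311.9, 216.5]]
s3 323.6 259.6
316 203; 317 226; 318 234; 319 246; 320 247; 321 247; 322 249; 323 249; 324 249; 325 248; 326 247; 327 247; 328 246; 329 246; 330 246; [[323.4, 252.3], [323.3, 248.6], [323.2, 244.9]]
s4 323.3 267.5
316 212; 317 236; 318 247; 319 254; 320 255; 321 255; 322 257; 323 253; 324 251; 325 251; 326 251; 327 250; 328 250; 329 249; 330 244; [[323.1, 260.3], [323.0, 256.7], [322.9, 253.1]]
```

Request:
play_rows(plan="0 -0.007 0.001 0 0 0;0 -0.017 0.004 0 0 0;0 -0.027 0.0085 0 0 0;0 -0.036 0.015 0 0 0;0 -0.045 0.022 0 0 0;0 -0.052 0.031 0 0 0;0 -0.058 0.041 0 0 0;0 -0.061 0.048 0 0 0;0 -0.063 0.055 0 0 0;0 -0.064 0.060 0 0 0")

```text
time: 5.1
tcp_pos: [0.4827, -0.1958, 0.0618]
orientation: [-0.001, -0.057, 0.998, 0.0]
ft_force: [0.6, 0.4, -0.5]
grip_width: 0.001
finger_force: 0.0
```

```bash
python3 hd.py pics/s5.png; python3 red.py pics/s5.png
```

```text
red n 8 centroid 347.6 299.5 bbox 344 350 295 304
0.0 [322.9 255.5] [322.6 245.9]
0.2 [326.5 259. ] [327.6 250.7]
0.4 [330.  263.5] [332.5 256.8]
0.6 [333.3 268.8] [337.  264.1]
0.8 [336.2 274.6] [341.  272.1]
1.0 [338.6 280.6] [344.3 280.5]
1.2 [340.3 286.7] [346.7 288.9]
1.4 [341.3 292.5] [348.2 296.9]
1.6 [341.6 297.8] [348.5 304.2]
t 5.15 tcp [ 0.4824 -0.1957  0.0612] jig xy -0.001 -0.1338 ytool deg 96.54 zt [-0.003  0.001 -1.   ] F [ 0.27 -0.05 -0.93] w 0.0003 ff 0.0 q [-0.45 -0.11  1.65 -0.    1.6  -2.14]
pics/s5.png [([331, 289, 20, 18, 146], [341.0, 298.3])]
((340.1471862792969, 296.8848876953125), (22.790348052978516, 8.23155403137207), 42.51044845581055)
[[6, 65, 102], [9, 39, 92], [19, 20, 102], [120, 10, 78], [150, 6, 89], [0, 7, 75], [20, 12, 185], [18, 12, 208], [20, 11, 208]]
```

The handle tip is at about (348,304), which matches 1.57 rad, and there is no contact force, so the clamp is locked. Next I'll lift and move over the knob.

Request:
play_rows(plan="0 0 -0.05 0 0 0;0 0.02 -0.09 0 0 0;0 0.06 -0.09 0 0 0;0 0.11 -0.09 0 0 0;0 0.16 -0.09 0 0 0;0 0.189 -0.09 0 0 0;0 0.189 -0.09 0 0 0;0 0.189 -0.09 0 0 0;0 0.189 -0.09 0 0 0", gripper=0.55)

```text
time: 6.05
tcp_pos: [0.4618, -0.009, 0.1533]
orientation: [-0.0, -0.057, 0.998, -0.0]
ft_force: [0.1, -1.1, -0.1]
grip_width: 0.0481
finger_force: 0.0
```

```bash
python3 st.py 0 .055 .1; python3 - <<'E'
from bench import eyes
from h import *
import cv2
from st import *
s=eyes.get_image("side")["image"];cv2.imwrite("pics/s6.png",s)
print(proj("side",np.r_[KN,.096]),proj("side",[*telemetry.observe()["tcp_pos"][:2],telemetry.observe()["tcp_pos"][2]+.036]))
cv2.imwrite("pics/c6.png",cv2.resize(s[170:320,255:375],(480,600),interpolation=cv2.INTER_CUBIC))
E
```

```text
t 6.05 tcp [ 0.4618 -0.009   0.1533] jig xy -0.0003 0.054 ytool deg 96.5 zt [-0. -0. -1.] F [ 0.12 -1.13 -0.11] w 0.0481 ff 0.0 q [-0.09 -0.29  1.64 -0.    1.79 -1.78]
shift [-0.0003  0.001   0.0533]
[294.79942785 251.89772288] [293.06747054 219.74470395]
```

View pics/c6.png

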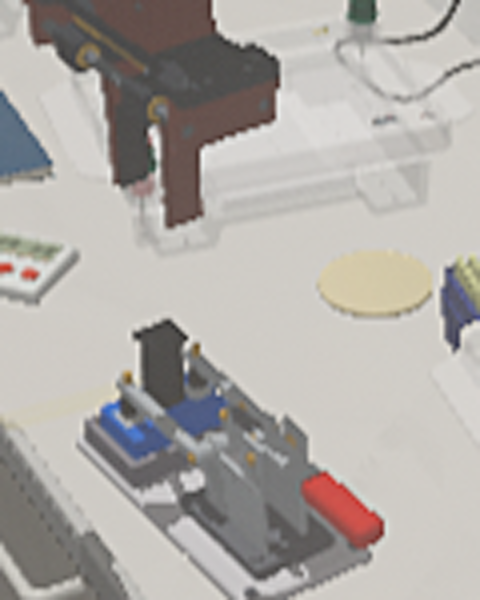

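The clamp is down: the red handle is level at crop (345,508) and the prongs are beside the knob. The fingertips' midpoint (158,200) lines up above the knob head (161,330), so I'll descend.

Request:
play_rows(plan="0 0.001 0.03 0 0 0;0 0.001 0.055 0 0 0;0 0.001 0.075 0 0 0;0 0.001 0.09 0 0 0;0 0.001 0.105 0 0 0;0 0.001 0.115 0 0 0;0 0.001 0.125 0 0 0;0 0.001 0.132 0 0 0;0 0.001 0.136 0 0 0;0 0.001 0.136 0 0 0")

```text
time: 7.1
tcp_pos: [0.4615, -0.0072, 0.017]
orientation: [-0.0, -0.057, 0.998, 0.0]
ft_force: [-0.5, -0.5, 1.0]
grip_width: 0.0485
finger_force: 0.0
```

```bash
python3 st.py; python3 - <<'E'
from bench import eyes
import cv2
cv2.imwrite("pics/s7.png",eyes.get_image("side")["image"])
E
```

```text
t 7.1 tcp [ 0.4615 -0.0072  0.017 ] jig xy -0.0004 0.0559 ytool deg 96.55 zt [-0.  0. -1.] F [-0.54 -0.54  0.98] w 0.0485 ff 0.0 q [-0.09 -0.26  1.86 -0.    1.54 -1.77]
```

Request:
play_rows(plan="0 0 0 0 0 0;0 0 0 0 0 0;0 0 0 0 0 0;0 0 0 0 0 0;0 0 0 0 0 0;0 0 0 0 0 0;0 0 0 0 0 0;0 0 0 0 0 0", gripper=0, force=8)

```text
time: 7.95
tcp_pos: [0.4618, -0.0073, 0.0176]
orientation: [0.0, -0.057, 0.998, -0.0]
ft_force: [0.5, -0.4, 2.4]
grip_width: 0.0238
finger_force: 8.0
```

```bash
python3 st.py
```

```text
t 7.95 tcp [ 0.4618 -0.0073  0.0176] jig xy -0.0001 0.0557 ytool deg 96.54 zt [ 0.001 -0.    -1.   ] F [ 0.45 -0.37  2.36] w 0.0238 ff 8.0 q [-0.09 -0.26  1.86 -0.    1.54 -1.77]
```

The width of 23.8 mm means the pads caught the knob's head. I'll open, go lower and regrip.

Request:
play_rows(plan="0 0 0 0 0 0;0 0 0 0 0 0;0 0 0 0 0 0;0 0 0.003 0 0 0;0 0 0.006 0 0 0;0 0 0.007 0 0 0;0 0 0.007 0 0 0", gripper=0.5)

```text
time: 8.65
tcp_pos: [0.4613, -0.0072, 0.0099]
orientation: [-0.0, -0.057, 0.998, 0.0]
ft_force: [0.8, -0.6, -0.4]
grip_width: 0.0439
finger_force: 0.0
```

Request:
play_rows(plan="0 0 0 0 0 0;0 0 0 0 0 0;0 0 0 0 0 0;0 0 0 0 0 0;0 0 0 0 0 0;0 0 0 0 0 0;0 0 0 0 0 0;0 0 0 0 0 0", gripper=0, force=8)

```text
time: 9.45
tcp_pos: [0.4617, -0.0072, 0.0105]
orientation: [0.0, -0.057, 0.998, -0.0]
ft_force: [-0.6, -1.1, -0.2]
grip_width: 0.0238
finger_force: 8.0
```

```bash
python3 st.py
```

```text
t 9.45 tcp [ 0.4617 -0.0072  0.0105] jig xy -0.0002 0.0558 ytool deg 96.54 zt [ 0. -0. -1.] F [-0.58 -1.1  -0.18] w 0.0238 ff 8.0 q [-0.09 -0.25  1.87 -0.    1.53 -1.77]
```

Request:
play_rows(plan="0 0 0 0 0 0;0 0 0 0 0 0;0 0 0 0 0 0;0 0 0.002 0 0 0;0 0 0.004 0 0 0;0 0 0.006 0 0 0;0 0 0.007 0 0 0;0 0 0.007 0 0 0", gripper=0.5)

```text
time: 10.25
tcp_pos: [0.4618, -0.0072, 0.0059]
orientation: [0.0, -0.057, 0.998, -0.0]
ft_force: [-7.9, 1.0, 15.7]
grip_width: 0.0437
finger_force: 7.6
```

```bash
python3 st.py; python3 - <<'E'
from bench import eyes
import cv2
s=eyes.get_image("side")["image"];cv2.imwrite("pics/s8.png",s)
cv2.imwrite("pics/c8.png",cv2.resize(s[190:310,255:355],(650,600)[0:1]+(600,) if 0 else (500,600),interpolation=cv2.INTER_CUBIC))
E
```

```text
t 10.25 tcp [ 0.4618 -0.0072  0.0059] jig xy -0.0001 0.0558 ytool deg 96.55 zt [ 0.001 -0.    -1.   ] F [-7.88  0.98 15.67] w 0.0437 ff 7.58 q [-0.09 -0.25  1.87 -0.    1.52 -1.77]
```

View pics/c8.png

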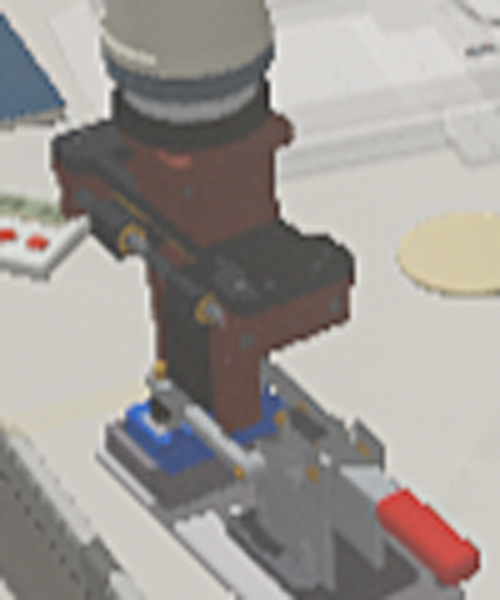

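The last view shows the fingers straddling the knob, with tips at (240,425) touching the shoulder level. The flat finger faces meet the 24 mm head first, so I'll rise and grip the head itself at pad mid-height.

Request:
play_rows(plan="0 0 -0.01 0 0 0;0 0 -0.025 0 0 0;0 0 -0.034 0 0 0;0 0 -0.034 0 0 0;0 0 -0.034 0 0 0")

```text
time: 10.8
tcp_pos: [0.4618, -0.0072, 0.0374]
orientation: [0.0, -0.057, 0.998, -0.0]
ft_force: [0.4, 0.6, -0.1]
grip_width: 0.0442
finger_force: 0.0
```

```bash
python3 st.py
```

```text
t 10.8 tcp [ 0.4618 -0.0072  0.0374] jig xy -0.0001 0.0558 ytool deg 96.54 zt [ 0. -0. -1.] F [ 0.45  0.62 -0.07] w 0.0442 ff 0.0 q [-0.09 -0.27  1.83  0.    1.58 -1.77]
```

Request:
play_rows(plan="0 0 0 0 0 0;0 0 0 0 0 0;0 0 0 0 0 0;0 0 0 0 0 0;0 0 0 0 0 0;0 0 0 0 0 0;0 0 0 0 0 0", gripper=0, force=10)

```text
time: 11.5
tcp_pos: [0.4615, -0.0072, 0.0372]
orientation: [-0.0, -0.057, 0.998, 0.0]
ft_force: [-0.1, -0.4, -1.8]
grip_width: 0.024
finger_force: 10.0
```

```bash
python3 st.py
```

```text
t 11.5 tcp [ 0.4615 -0.0072  0.0372] jig xy -0.0004 0.0559 ytool deg 96.54 zt [-0.  0. -1.] F [-0.08 -0.36 -1.82] w 0.024 ff 10.0 q [-0.09 -0.27  1.83 -0.    1.58 -1.77]
```

Request:
play_rows(plan="0 0 0 0 0 0;0 0 0 0 0 0;0 0 0 0 0 0;0 0 -0.0005 0 0 0;0 0 -0.001 0 0 0;0 0 -0.0015 0 0 0;0 0 -0.002 0 0 0;0 0 -0.002 0 0 0", force=40)

```text
time: 12.3
tcp_pos: [0.4617, -0.0072, 0.0394]
orientation: [0.0, -0.057, 0.998, -0.0]
ft_force: [-0.2, 0.4, -1.5]
grip_width: 0.0238
finger_force: 40.0
```

```bash
python3 st.py
```

```text
t 12.3 tcp [ 0.4617 -0.0072  0.0394] jig xy -0.0003 0.0558 ytool deg 96.54 zt [ 0. -0. -1.] F [-0.24  0.37 -1.51] w 0.0238 ff 40.0 q [-0.09 -0.27  1.83 -0.    1.58 -1.77]
```

Request:
play_rows(plan="0 0 -0.0005 0 0 0;0 0 -0.001 0 0 0;0 0 -0.0015 0 0 0;0 0 -0.002 0 0 0;0 0 -0.002 0 0 0")

```text
time: 12.8
tcp_pos: [0.4616, -0.0072, 0.0412]
orientation: [-0.0, -0.057, 0.998, 0.0]
ft_force: [0.2, -0.4, -2.4]
grip_width: 0.0234
finger_force: 40.0
```

```bash
python3 st.py
```

```text
t 12.8 tcp [ 0.4616 -0.0072  0.0412] jig xy -0.0003 0.0559 ytool deg 96.54 zt [-0.  0. -1.] F [ 0.16 -0.41 -2.39] w 0.0234 ff 40.0 q [-0.09 -0.27  1.83  0.    1.58 -1.77]
```

Request:
play_rows(plan="0 0 -0.0005 0 0 0;0 0 -0.001 0 0 0;0 0 -0.0015 0 0 0;0 0 -0.002 0 0 0;0 0 -0.002 0 0 0;0 0 -0.002 0 0 0")

```text
time: 13.4
tcp_pos: [0.4614, -0.0071, 0.0429]
orientation: [-0.0, -0.057, 0.998, 0.0]
ft_force: [2.3, 0.8, -7.6]
grip_width: 0.0235
finger_force: 40.0
```

```bash
python3 st.py
```

```text
t 13.4 tcp [ 0.4614 -0.0071  0.0429] jig xy -0.0005 0.056 ytool deg 96.55 zt [-0.001  0.    -1.   ] F [ 2.33  0.77 -7.59] w 0.0235 ff 40.0 q [-0.09 -0.27  1.83  0.    1.59 -1.77]
```

Request:
play_rows(plan="0 0 -0.0005 0 0 0;0 0 -0.001 0 0 0;0 0 -0.0015 0 0 0;0 0 -0.0015 0 0 0;0 0 -0.0015 0 0 0")

```text
time: 13.9
tcp_pos: [0.4613, -0.007, 0.0444]
orientation: [-0.0, -0.057, 0.998, 0.0]
ft_force: [3.4, 2.5, -10.5]
grip_width: 0.0235
finger_force: 40.0
```

```bash
python3 st.py
```

```text
t 13.9 tcp [ 0.4613 -0.007   0.0444] jig xy -0.0006 0.056 ytool deg 96.55 zt [-0.001  0.    -1.   ] F [  3.39   2.51 -10.55] w 0.0235 ff 40.0 q [-0.09 -0.27  1.82  0.    1.59 -1.77]
```

Request:
play_rows(plan="0 0 -0.0005 0 0 0;0 0 -0.0008 0 0 0;0 0 -0.0008 0 0 0;0 0 -0.0008 0 0 0;0 0 -0.0008 0 0 0;0 0 -0.0008 0 0 0;0 0 -0.0008 0 0 0;0 0 -0.0008 0 0 0;0 0 -0.0008 0 0 0;0 0 -0.0008 0 0 0")

```text
time: 14.9
tcp_pos: [0.4614, -0.0071, 0.0455]
orientation: [-0.0, -0.057, 0.998, 0.0]
ft_force: [1.8, 3.9, -14.0]
grip_width: 0.0234
finger_force: 40.0
```

```bash
python3 st.py
```

```text
t 14.9 tcp [ 0.4614 -0.0071  0.0455] jig xy -0.0005 0.056 ytool deg 96.55 zt [-0.  0. -1.] F [  1.79   3.92 -14.04] w 0.0234 ff 40.0 q [-0.09 -0.27  1.82  0.    1.59 -1.77]
```

The pads have carried about 12 N for roughly a second. I'll ease back down.

Request:
play_rows(plan="0 0 0 0 0 0;0 0 0.001 0 0 0;0 0 0.002 0 0 0;0 0 0.003 0 0 0;0 0 0.004 0 0 0;0 0 0.005 0 0 0;0 0 0.006 0 0 0;0 0 0.007 0 0 0;0 0 0.008 0 0 0;0 0 0.008 0 0 0")

```text
time: 15.9
tcp_pos: [0.4621, -0.0075, 0.0382]
orientation: [0.001, -0.057, 0.998, -0.0]
ft_force: [0.5, 0.1, -1.2]
grip_width: 0.0233
finger_force: 40.0
```

```bash
python3 st.py
```

```text
t 15.9 tcp [ 0.4621 -0.0075  0.0382] jig xy 0.0002 0.0555 ytool deg 96.53 zt [ 0.001 -0.001 -1.   ] F [ 0.48  0.07 -1.15] w 0.0233 ff 40.0 q [-0.09 -0.27  1.83 -0.    1.58 -1.77]
```

Request:
play_rows(plan="0 0 0.0005 0 0 0;0 0 0.001 0 0 0;0 0 0.0015 0 0 0;0 0 0.002 0 0 0;0 0 0.0025 0 0 0;0 0 0.0025 0 0 0")

```text
time: 16.5
tcp_pos: [0.4621, -0.0075, 0.0367]
orientation: [0.001, -0.057, 0.998, -0.0]
ft_force: [-2.9, -1.2, 7.6]
grip_width: 0.0233
finger_force: 40.0
```

```bash
python3 st.py
```

```text
t 16.5 tcp [ 0.4621 -0.0075  0.0367] jig xy 0.0002 0.0555 ytool deg 96.54 zt [ 0.002 -0.001 -1.   ] F [-2.95 -1.21  7.57] w 0.0233 ff 40.0 q [-0.09 -0.27  1.83 -0.    1.57 -1.77]
```

Firmly seated, at the same height as before the pull. Release and rise.

Request:
play_rows(plan="0 0 0 0 0 0;0 0 0 0 0 0;0 0 0 0 0 0;0 0 0 0 0 0;0 0 -0.01 0 0 0;0 0 -0.03 0 0 0;0 0 -0.07 0 0 0;0 0 -0.11 0 0 0;0 0 -0.12 0 0 0;0 0 -0.12 0 0 0", gripper=0.5)

```text
time: 17.5
tcp_pos: [0.4628, -0.0073, 0.1577]
orientation: [0.002, -0.057, 0.998, -0.0]
ft_force: [0.0, -0.0, -0.7]
grip_width: 0.044
finger_force: 0.0
```

```bash
python3 st.py; python3 - <<'E'
from bench import eyes
import cv2,numpy as np
s=eyes.get_image("side")["image"];cv2.imwrite("pics/s9.png",s)
a=cv2.imread("pics/s6.png").astype(int);d=np.abs(a-s).max(2)
# compare jig region and all the bench with the pre-grasp picture
print("jig diff px:",(d[245:325,270:355]>40).sum(),"max",d[245:325,270:355].max())
k=lambda i:[np.argwhere(i[245:285,285:305].max(2)<60).mean(0).round(2),(i[245:285,285:305].max(2)<60).sum()]
print("knob dark centroid",k(a),k(s))
E
python3 red.py pics/s6.png pics/s9.png | grep pics
```

```text
t 17.5 tcp [ 0.4628 -0.0073  0.1577] jig xy 0.0008 0.0556 ytool deg 96.54 zt [ 0.005 -0.    -1.   ] F [ 0.02 -0.01 -0.66] w 0.044 ff 0.0 q [-0.09 -0.29  1.64 -0.    1.79 -1.77]
jig diff px: 23 max 107
knob dark centroid [array([ 8.5, 10. ]), np.int64(2)] [array([ 7., 14.]), np.int64(2)]
pics/s6.png [([331, 288, 20, 19, 185], [340.6, 297.1])]
pics/s9.png [([331, 288, 20, 19, 186], [340.5, 297.0])]
```

```bash
python3 -c "
from bench import ctrl
print(ctrl.job_done())"
```

```text
the job is handed in; nothing more can be done
None
```

I locked the clamp, pulled the former up against it at an estimated 12 N (wrist force less its weight) for about a second, seated it home again and let go. I handed the job in at 17.5 s; the hand-in returned no verdict.

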